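# Find the fullest eyelet tin by feel

### The job

One of the three identical closed red tins on the grey mat is packed fuller than the others, and you can only tell by its weight: lift the left, the middle and the right tin in that order, each a good 5 cm clear of the mat for about a second with the other two standing on the mat, and set each gently back, level, on its own place. Finish while holding the heaviest tin up, level and still in the gripper, at least 15 cm above the desk, with the other two back on their places where they stood (if the right tin is the heaviest you may simply keep hold of it); do not drop or tip any tin, and leave the masking tape, loupe and stapler alone.

Things in the scene. Friction and masses are not known exactly. Their poses are not given: they have to be found in the camera images.
- tin_left_center (a point): centre, half-way up, of the left one (seen by the robot; left is +y) of three identical closed red flat metal tins in a row on the mat, about 150 mm apart. 62 mm wide along its x, 95 mm long along its y, 22 mm high along z (centre 11 mm above the underside); its length points roughly away from the robot: grasp it across the 62 mm width at mid-length
- tin_left: the same left tin; origin at the centre of its underside, axes as above. Its lid is fixed shut. With their unseen contents the three weigh about 110 g, 230 g and 410 g (each up to 35 g more or less); any of the three may be the heaviest. The contents may shift a little inside
- tin_middle_center (a point): centre, half-way up, of the middle one (seen by the robot; left is +y) of three identical closed red flat metal tins in a row on the mat, about 150 mm apart. 62 mm wide along its x, 95 mm long along its y, 22 mm high along z (centre 11 mm above the underside); its length points roughly away from the robot: grasp it across the 62 mm width at mid-length
- tin_middle: the same middle tin; origin at the centre of its underside, axes as above. Its lid is fixed shut. With their unseen contents the three weigh about 110 g, 230 g and 410 g (each up to 35 g more or less); any of the three may be the heaviest. The contents may shift a little inside
- tin_right_center (a point): centre, half-way up, of the right one (seen by the robot; left is +y) of three identical closed red flat metal tins in a row on the mat, about 150 mm apart. 62 mm wide along its x, 95 mm long along its y, 22 mm high along z (centre 11 mm above the underside); its length points roughly away from the robot: grasp it across the 62 mm width at mid-length
- tin_right: the same right tin; origin at the centre of its underside, axes as above. Its lid is fixed shut. With their unseen contents the three weigh about 110 g, 230 g and 410 g (each up to 35 g more or less); any of the three may be the heaviest. The contents may shift a little inside
- mat: grey felt mat fixed to the desk, 150 mm deep (its x) by 460 mm wide (its y), 3 mm thick, with three outlined places at y = +150, 0 and -150 mm; origin at the centre of its underside, on the desk top (z = 0)
- masking_tape: roll of tan masking tape lying flat, 104 mm across, 25 mm high, loose bystander to the left of the mat, to be left alone; origin at the centre of its underside
- loupe: black cylindrical loupe, 37 mm across, 34 mm high, loose bystander to the left of the mat, to be left alone; origin at the centre of its underside
- stapler: blue and black stapler, 136 x 30 x 49 mm high, loose bystander to the left of the mat, to be left alone; origin at the centre of its underside

How it is judged:
By the outcome, as a careful person would: the job done as asked, in the order asked, and still so for the second after the job is handed in, while the arm keeps its last pose, push and grip.
It also fails if it takes over 72 s, if anything falls off the work surface, if the arm or the gripper's body presses on something with over 40 N, if the wrist force passes 120 N, or if a joint passes its speed limit or range.

### The arm

A 6-joint arm with a two-finger parallel gripper is mounted at the origin on a cart in front of the work surface, level with it; the furniture and walls round the work are solid. World frame = base frame: x ahead of the robot, y to its left, z up, the work surface at z = 0. Lengths are in mm, angles in degrees, forces in N, time in s.
With the tool pointing down it reaches from about 300 to 850 mm from the base axis. Payload 4.2 kg.
Tool frame: the origin (TCP) lies midway between the tips of the shut fingers; the grasp point (between the pads) lies 19 mm behind it (env.grasp_offset is the distance from the TCP to the grasp point, in mm); z points along the fingers, y is the line along which they close (so a half turn about z gives the same grasp; the last joint's range is limited). The gripper opens to 91 mm and grips with 3 to 60 N. Pads are 32 mm wide; open, the fingers measure 118 mm over their backs; the gripper's body (76 mm by 178 mm) begins 60 mm behind the grasp point.
Start: joints at [65.317, 18.312, 89.639, -0, 72.044, -1.146], TCP at [229.626, 527.176, 213.976] pointing down, gripper open.
Joint ranges: [-177.97, 177.97], [-48.28, 115.42], [12.27, 149.76], [-77.06, 257.06], [2.81, 150.46], [-146.56, 146.56]. Speed limits (degrees/s): [147.25, 147.25, 180, 180, 180, 180].

### API

Orientations are given as [roll, pitch, yaw] about the fixed x, y, z axes, in that order (R = Rz(yaw) Ry(pitch) Rx(roll)).
In Python, from workcell import env, optics gives the robot as it stands. The module is installed in compiled form; this text tells all that it offers.
- The arm moves only by the tool send_rows, never from a script. Its argument "targets" is a list that holds one entry, the list of rows, each a list of 7 numbers: the turn, a rotation vector about the world's x, y, z scaled (see below), then the shift along the world's x, y, z scaled (see below), then the closure, from -1 (fully open) to 1 (shut). In form: [[[rx, ry, rz, x, y, z, gripper], ...]]. A call has 1 to 12 rows; each row shifts and turns the commanded pose from where the row before left it; what a row does not reach is not made up. The controller multiplies each number of a shift by 0.2 m and each number of a turn by pi/2 rad. A row lasts 1/10 s, in which the tool goes at most 50 mm and 8.59 degrees, less where a joint would pass 70% of its speed; a pose out of reach is approached as far as the arm can. A call with a number of a shift or a turn outside -1 to 1 is refused whole. A call with a gripper value outside its range is refused whole. The fingers move at their own pace and stop on an object; "grip_force" is the grip in N (left out, the last holds). Time passes only in rows, so rows that do not move let the fingers close. It gives the time, the measured TCP pose, the force, the opening and the grip force at its end, in the units of the state.
- env.state(): the state, without advancing time (a new reading comes with each control period).
- optics.grab_frame(name): name is "scene" or "top" or "wrist"; returns (picture, depth): 384x512x3 uint8, red, green, blue; 384x512 float32, mm along the optical axis (not along the pixel's ray), 0 where there is no reading.
- optics.camera_info(name): a dict with "camera_matrix" (3x3 intrinsics, pixels), "k1" (the pictures are not rectified: a ray, as slopes to the right and down, at radius r is drawn at 1 + k1 r^2 times it, then the intrinsics apply), "R" (3x3) and "t" (3): a world point X has camera coordinates R X + t; the wrist camera has in their place "mount" (4x4, takes a point from camera to tool coordinates, whose origin is the TCP and whose axes are the flange's). Camera axes: x right, y down, z forward; pixel columns grow to the right and rows downward; lengths in mm; the calibration is good to about 2 mm. A picture is of the moment at which its call begins: read the wrist's pose just before it. camera_info takes no time and is no camera call.
- env.job_done(): hands the job in; it is judged then, once.
Trained networks look in the newest picture that a camera, given by its name, has taken for a name from the list of things; names that differ only in an ending like _2 or _b are one class to them, and where a whole thing is asked for, a point or a joint stands for the part that bears it (a point fixed in the world has none). Each returns a list of dicts, best first, with "conf" (0 to 1); they miss things now and then, are a little off and sometimes report something else, mostly with a low value. They report only what shows in the picture. A call takes as long as a camera call.
- optics.silhouettes(camera, name): "mask" (384x512 bool, what is visible of it) and "at" ([column, row] in pixels, amid what is visible of it).
- optics.place_of(camera, name): "at" ([column, row] in pixels: a listed point, or the origin of a listed thing).
The state is a dict: "time_s": time; "qpos": joint angles; "qvel": joint speeds; "effort": joint torques, N m; "ee_pos": TCP position; "ee_rot": TCP orientation; "force": force on the tool from outside, world axes, zero at the start; "torque": the same for the moment, N m; "gripper_width": finger opening in mm; "gripper_force": force on a finger pad.
Only numpy, scipy, OpenCV 4.12 (cv2) and the standard library are available. Lean on these libraries where they do the work, as an engineer would, in place of code of your own. Each camera call takes 0.05 s, during which the arm holds its last target. There are 200 camera calls.

## Working session

There is one attempt and no reset: what is moved stays moved. The work goes in short steps, Python scripts to look and compute and a tool call to move; the robot and the scene stay as the last step left them, time stands still between calls to the robot, and variables do not carry over. Pictures are saved under pics/ and viewed, at most 10 in all, crops included, and the job is handed in when it is done.

Besides the shell and the picture viewer there is one more tool, called as name(argument=value, ...), one argument or row to a line, values as JSON. send_rows: Moves the arm, as the interface text tells. Its arguments: {"type":"object","properties":{"targets":{"type":"array"},"grip_force":{"type":"number"}},"required":["targets"]}

```bash
mkdir -p pics; cat > h.py <<'E'
import numpy as np, cv2
from workcell import env, optics
from scipy.spatial.transform import Rotation as Ro
def rays(i,uv):
    K=np.array(i["camera_matrix"],float); k=float(i["k1"])
    p=(np.atleast_2d(uv)-K[:2,2])/[K[0,0],K[1,1]]
    u=p.copy()
    for _ in range(20): u=p/(1+k*(u**2).sum(1,keepdims=True))
    return np.c_[u,np.ones(len(u))]
def pose(i,st=None):
    if "mount" in i:
        M=np.array(i["mount"]); R=Ro.from_euler('xyz',st["ee_rot"],degrees=True).as_matrix()
        return R@M[:3,:3], R@M[:3,3]+np.array(st["ee_pos"])
    R=np.array(i["R"]); return R.T, -R.T@np.array(i["t"])
def on_plane(name,uv,z,st=None):
    i=optics.camera_info(name); R,c=pose(i,st); d=rays(i,uv)@R.T
    return c+d*((z-c[2])/d[:,2])[:,None]
E
python3 - <<'E'
from h import *
print(env.state())
for n in("top","scene"):
    im,d=optics.grab_frame(n); cv2.imwrite(f"pics/{n}0.png",im[:,:,::-1])
    if n=="top":
        for t in("tin_left","tin_middle","tin_right"):
            for s in optics.silhouettes(n,t)[:3]:
                m=s["mask"]; v,u=np.nonzero(m); P=on_plane(n,np.c_[u,v],25)[:,:2]
                r=cv2.minAreaRect(P.astype(np.float32)); print(t,s["conf"],s["at"],m.sum(),r,P.mean(0), np.median(d[m]))
            print([ (q["conf"],on_plane(n,q["at"],14)) for q in optics.place_of(n,t+"_center")[:3]])
E
```

```text
{'time_s': 0.0, 'qpos': array([ 6.53175497e+01,  1.83514589e+01,  8.97049077e+01,  8.45526001e-04,
        7.20450580e+01, -1.14675503e+00]), 'qvel': array([-0.04925532, -0.03883919, -0.0685368 , -0.03298048, -0.05167953,
        0.13213683]), 'effort': array([-1.70273648e-03, -4.12464023e+01, -2.31973457e+01,  7.25425500e-02,
        4.59456746e-02, -1.43071270e-04]), 'ee_pos': array([229.40267679, 526.71020875, 213.13227221]), 'ee_rot': array([-1.79898612e+02, -2.83356406e-03,  1.56464041e+02]), 'force': array([-0.39931009,  0.63155768,  0.10004489]), 'torque': array([-0.00226215, -0.00213852, -0.00831079]), 'gripper_force': 0.0, 'gripper_width': 91.63007330609594}
tin_left 0.75 [253.5, 180.7] 1043 ((555.785888671875, 20.557594299316406), (97.41971588134766, 62.56984329223633), 8.84992790222168) [555.74255437  20.04377059] 907.8743
[(0.87, array([[546.31173656,  24.19795033,  14.        ]]))]
tin_middle 0.84 [314.3, 172.2] 1000 ((578.3546752929688, -123.23780059814453), (95.67684936523438, 61.91283416748047), 10.484578132629395) [ 577.57376452 -122.89141432] 911.20636
[(0.8, array([[ 573.71284695, -123.13399826,   14.        ]]))]
tin_right 0.65 [370.7, 173.8] 952 ((574.45947265625, -266.7493591308594), (90.77584075927734, 63.588706970214844), 2.7111382484436035) [ 574.98639244 -266.49339583] 912.99896
tin_right 0.56 [131.6, 239.9] 907 ((416.4375, 297.238525390625), (133.87228393554688, 39.138858795166016), 8.728132247924805) [416.80097659 297.1502874 ] 874.2327
[(0.6, array([[ 571.79355159, -268.20564675,   14.        ]]))]
```

View pics/top0.png

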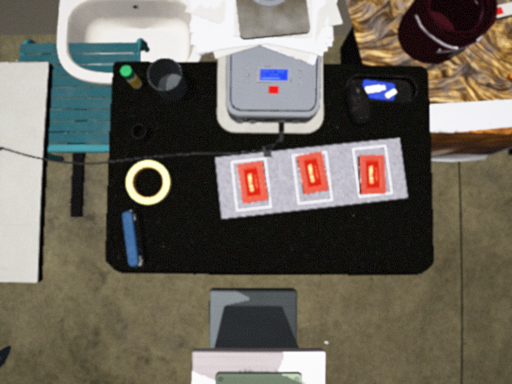

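View pics/scene0.png

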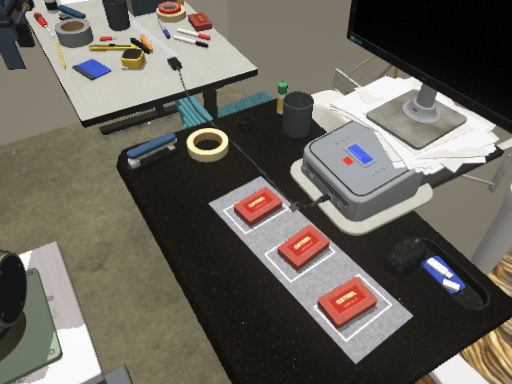

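Top view: the robot is at the bottom, x up, y left. The tins are at (253,181), (314,172) and (371,174) on a slightly rotated mat. The printer stands clear beyond the mat, and the tape and stapler are at the far left. In the scene view the three tins sit in their outlines and nothing is near the grasp lines.

send_rows(
  targets=[
    [[0, 0, 0.03, 0.135, -0.205, 0, -1], [0, 0, 0.03, 0.135, -0.205, 0, -1], [0, 0, 0.03, 0.135, -0.205, 0, -1], [0, 0, 0.03, 0.135, -0.205, 0, -1], [0, 0, 0.03, 0.135, -0.205, 0, -1], [0, 0, 0.03, 0.135, -0.205, 0, -1], [0, 0, 0.03, 0.135, -0.205, 0, -1], [0, 0, 0.03, 0.135, -0.205, 0, -1], [0, 0, 0.03, 0.135, -0.205, 0, -1], [0, 0, 0.03, 0.135, -0.205, 0, -1], [0, 0, 0.03, 0.135, -0.205, 0, -1], [0, 0, 0.03, 0.135, -0.205, 0, -1]],
  ],
)

```text
time_s: 1.6
ee_pos: [554.5, 33.3, 214.2]
ee_rot: [180.0, 0.0, -171.0]
force: [0.0, 1.1, -0.0]
gripper_width: 91.1
gripper_force: 0.0
```

send_rows(
  targets=[
    [[0, 0, 0, 0, 0, 0, -1], [0, 0, 0, 0, 0, 0, -1], [0, 0, 0, 0, 0, 0, -1]],
  ],
)

```text
time_s: 1.9
ee_pos: [552.9, 36.0, 213.9]
ee_rot: [180.0, -0.0, -171.1]
force: [-0.0, -0.1, 0.5]
gripper_width: 91.0
gripper_force: 0.0
```

```bash
cat > look.py <<'E'
from h import *
import sys
st=env.state(); im,d=optics.grab_frame("wrist"); cv2.imwrite(f"pics/{sys.argv[1]}.png",im[:,:,::-1])
print(st["time_s"],st["ee_pos"],st["ee_rot"],st["force"],st["gripper_width"])
i=optics.camera_info("wrist"); R,c=pose(i,st)
hsv=cv2.cvtColor(im,cv2.COLOR_RGB2HSV); r=((hsv[:,:,0]<12)|(hsv[:,:,0]>165))&(hsv[:,:,1]>130)&(hsv[:,:,2]>60)
# top-face points via depth: red pixels with world z ~ 25
v,u=np.nonzero(r&(d>0)); P=c+(rays(i,np.c_[u,v])*d[v,u][:,None])@R.T
print("top z pct",np.percentile(P[:,2],[5,50,95]))
m=np.zeros(r.shape,np.uint8); k=np.abs(P[:,2]-np.median(P[:,2]))<6; m[v[k],u[k]]=1
m=cv2.morphologyEx(m,cv2.MORPH_CLOSE,np.ones((5,5)))
n,lab,S,C=cv2.connectedComponentsWithStats(m)
for j in range(1,n):
    if S[j,4]<1500: continue
    v,u=np.nonzero(lab==j); q=on_plane("wrist",np.c_[u,v],25,st)[:,:2]
    print(S[j],[np.round(x,1) for x in cv2.minAreaRect(q.astype(np.float32))],q.mean(0))
for s in optics.silhouettes("wrist","tin_left")[:3]:
    print(s["conf"],s["at"],on_plane("wrist",s["at"],25,st))
E
python3 look.py w1
```

```text
1.9 [552.91204133  36.00445811 213.87357161] [ 1.79957701e+02 -4.17676917e-02 -1.71116549e+02] [-0.0209917  -0.07101505  0.49205651] 91.02293746289428
top z pct [24.87720723 26.89177583 28.2027629 ]
[  69  125   64   83 3958] [array([ 577.8, -125. ]), array([91.2, 60.1]), np.float64(10.6)] [ 576.1456986 -125.5654945]
[ 206  124   54   82 3359] [array([554. ,  17.7]), array([90.4, 56.9]), np.float64(9.3)] [554.8883952   19.34071487]
0.63 [235.1, 163.0] [[550.57768623  19.60901285  25.        ]]
```

View pics/w1.png

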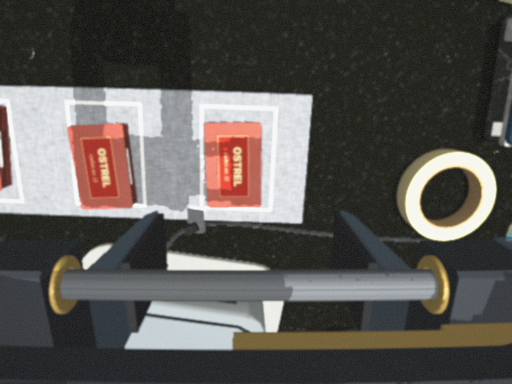

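The wrist view shows the left tin at (233,164), its edges lined up with the tool. The middle tin is at (100,165). I'm descending on the left tin.

send_rows(
  targets=[
    [[0, 0, 0, 0.007, -0.08, -0.1, -1], [0, 0, 0, 0, 0, -0.19, -1], [0, 0, 0, 0, 0, -0.19, -1], [0, 0, 0, 0, 0, -0.19, -1], [0, 0, 0, 0, 0, -0.19, -1], [0, 0, 0, 0, 0, -0.06, -1], [0, 0, 0, 0, 0, -0.06, -1], [0, 0, 0, 0, 0, -0.05, -1], [0, 0, 0, 0, 0, 0, -1], [0, 0, 0, 0, 0, 0, -1]],
  ],
  grip_force=25,
)

```text
time_s: 3.0
ee_pos: [555.9, 19.3, 9.0]
ee_rot: [-180.0, 0.1, -171.1]
force: [0.3, -0.4, -0.8]
gripper_width: 91.2
gripper_force: 0.0
```

```bash
python3 - <<'E'
from h import *
s=env.state();print(s["ee_pos"],s["force"],s["torque"])
im,_=optics.grab_frame("wrist"); cv2.imwrite("pics/w2.png",im[:,:,::-1])
E
```

```text
[555.86501744  19.25547713   8.95853855] [ 0.28208981 -0.44621409 -0.76211502] [0.01092967 0.00707986 0.00050182]
```

View pics/w2.png

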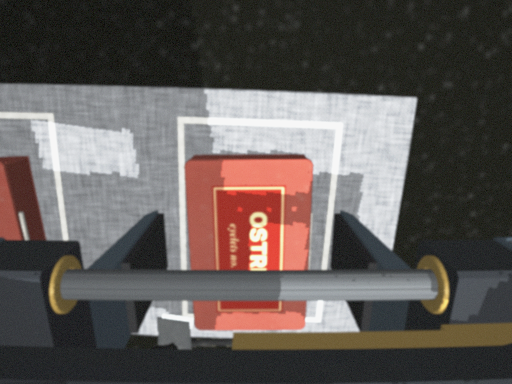

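The tin lies between the fingers (columns 186–312), about centred and aligned. Closing now.

send_rows(
  targets=[
    [[0, 0, 0, 0, 0, -0.01, -1], [0, 0, 0, 0, 0, 0, 1], [0, 0, 0, 0, 0, 0, 1], [0, 0, 0, 0, 0, 0, 1], [0, 0, 0, 0, 0, 0, 1], [0, 0, 0, 0, 0, 0, 1], [0, 0, 0, 0, 0, 0, 1], [0, 0, 0, 0, 0, 0, 1], [0, 0, 0, 0, 0, 0, 1]],
  ],
  grip_force=30,
)

```text
time_s: 3.95
ee_pos: [555.0, 19.2, 6.0]
ee_rot: [180.0, 0.0, -171.1]
force: [0.4, 0.6, 0.4]
gripper_width: 60.3
gripper_force: 30.0
```

send_rows(
  targets=[
    [[0, 0, 0, 0, 0, 0.03, 1], [0, 0, 0, 0, 0, 0.08, 1], [0, 0, 0, 0, 0, 0.1, 1], [0, 0, 0, 0, 0, 0.1, 1], [0, 0, 0, 0, 0, 0.06, 1], [0, 0, 0, 0, 0, 0.03, 1], [0, 0, 0, 0, 0, 0, 1], [0, 0, 0, 0, 0, 0, 1], [0, 0, 0, 0, 0, 0, 1], [0, 0, 0, 0, 0, 0, 1], [0, 0, 0, 0, 0, 0, 1], [0, 0, 0, 0, 0, 0, 1]],
  ],
)

```text
time_s: 5.15
ee_pos: [554.9, 19.2, 85.7]
ee_rot: [180.0, -0.0, -171.1]
force: [-0.1, 0.9, -4.5]
gripper_width: 60.6
gripper_force: 30.0
```

send_rows(
  targets=[
    [[0, 0, 0, 0, 0, 0, 1], [0, 0, 0, 0, 0, 0, 1], [0, 0, 0, 0, 0, 0, 1], [0, 0, 0, 0, 0, 0, 1], [0, 0, 0, 0, 0, 0, 1]],
  ],
)

```text
time_s: 5.65
ee_pos: [555.0, 19.2, 86.0]
ee_rot: [180.0, 0.0, -171.1]
force: [-0.7, -0.5, -4.3]
gripper_width: 60.6
gripper_force: 30.0
```

```bash
cat > wt.py <<'E'
from h import *
F=[];T=[]
for k in range(8):
    im,_=optics.grab_frame("wrist"); s=env.state(); F.append(s["force"]);T.append(s["torque"])
print(s["time_s"],s["ee_pos"],s["ee_rot"],s["gripper_width"],"F",np.mean(F,0),np.std(F,0),"T",np.mean(T,0)); print(s["effort"])
import sys
cv2.imwrite(f"pics/{sys.argv[1]}.png",im[:,:,::-1])
E
python3 wt.py l1
```

```text
6.05 [555.02277123  19.19094519  85.97595708] [ 1.79995080e+02  6.89690416e-04 -1.71135828e+02] 60.56442834082792 F [-0.23568957  0.27361289 -4.22055588] [0.43815877 0.54079507 0.47497987] T [0.03036131 0.02943177 0.01058648]
[-1.93858730e-03 -4.39706361e+01 -2.06405085e+01 -3.64181818e-02
  7.42173102e-02 -7.86125793e-05]
```

View pics/l1.png

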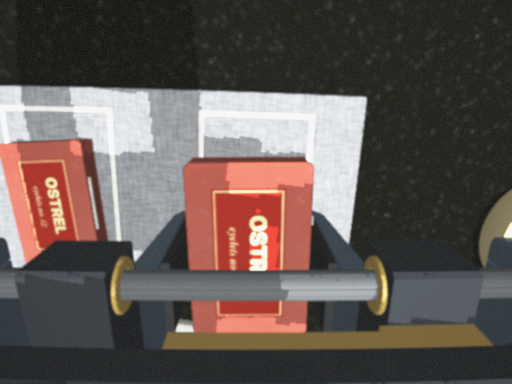

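The tin is held level, unchanged in the fingers, with its outline empty below. It weighs about 4.2 N, so it is likely the heaviest. Setting it back gently.

send_rows(
  targets=[
    [[0, 0, 0, 0, 0, -0.05, 1], [0, 0, 0, 0, 0, -0.09, 1], [0, 0, 0, 0, 0, -0.09, 1], [0, 0, 0, 0, 0, -0.07, 1], [0, 0, 0, 0, 0, -0.05, 1], [0, 0, 0, 0, 0, -0.025, 1], [0, 0, 0, 0, 0, -0.01, 1], [0, 0, 0, 0, 0, -0.01, 1], [0, 0, 0, 0, 0, -0.005, 1], [0, 0, 0, 0, 0, 0, 1], [0, 0, 0, 0, 0, 0, 1]],
  ],
)

```text
time_s: 7.15
ee_pos: [555.3, 19.2, 6.4]
ee_rot: [-180.0, 0.0, -171.1]
force: [1.1, -0.5, -4.5]
gripper_width: 60.7
gripper_force: 30.0
```

send_rows(
  targets=[
    [[0, 0, 0, 0, 0, -0.002, 1], [0, 0, 0, 0, 0, -0.002, 1], [0, 0, 0, 0, 0, 0, 1], [0, 0, 0, 0, 0, 0, 1]],
  ],
)

```text
time_s: 7.55
ee_pos: [555.3, 19.2, 6.0]
ee_rot: [-180.0, 0.1, -171.1]
force: [-2.1, -0.3, 5.8]
gripper_width: 60.6
gripper_force: 30.0
```

send_rows(
  targets=[
    [[0, 0, 0, 0, 0, 0, -1], [0, 0, 0, 0, 0, 0, -1], [0, 0, 0, 0, 0, 0, -1], [0, 0, 0, 0, 0, 0, -1], [0, 0, 0, 0, 0, 0, -1], [0, 0, 0, 0, 0, 0.05, -1], [0, 0, 0, 0, 0, 0.15, -1], [0, 0, 0, 0, 0, 0.2, -1], [0, 0, 0, 0, 0, 0.2, -1], [0, 0, 0, 0, 0, 0.2, -1]],
  ],
)

```text
time_s: 8.55
ee_pos: [554.8, 19.2, 167.5]
ee_rot: [-180.0, 0.0, -171.1]
force: [0.5, -0.0, 0.2]
gripper_width: 90.7
gripper_force: 0.0
```

send_rows(
  targets=[
    [[0, 0, 0, 0.0, -0.1, 0, -1], [0, 0, 0.008, 0.05, -0.17, 0, -1], [0, 0, 0.008, 0.05, -0.17, 0, -1], [0, 0, 0, 0.01, -0.17, 0, -1], [0, 0, 0, 0, -0.11, 0, -1], [0, 0, 0, 0, 0, 0, -1], [0, 0, 0, 0, 0, 0, -1], [0, 0, 0, 0, 0, 0, -1]],
  ],
)

```text
time_s: 9.35
ee_pos: [576.9, -123.9, 165.5]
ee_rot: [180.0, 0.0, -169.7]
force: [0.3, 0.2, 0.6]
gripper_width: 91.2
gripper_force: 0.0
```

```bash
sed -i '/silhouettes/,$d' look.py; python3 look.py w3
```

```text
9.35 [ 576.94235245 -123.8539131   165.49151155] [ 1.79970803e+02  1.55098963e-02 -1.69656574e+02] [0.29292028 0.15157757 0.64425191] 91.16441191502082
top z pct [25.50715097 26.95779753 28.19393347]
[  66   97   66  104 5626] [array([ 575.8, -269.8]), array([92.3, 59.7]), np.float64(2.0)] [ 574.13702163 -270.41362165]
[ 216  130   63   94 4305] [array([ 577.5, -126.3]), array([91.5, 57.9]), np.float64(10.7)] [ 575.11512036 -124.89803292]
[ 363  133   73   93 3535] [array([553.8,  16.3]), array([91.3, 59.6]), np.float64(8.8)] [545.1232498   14.14417961]
```

View pics/w3.png

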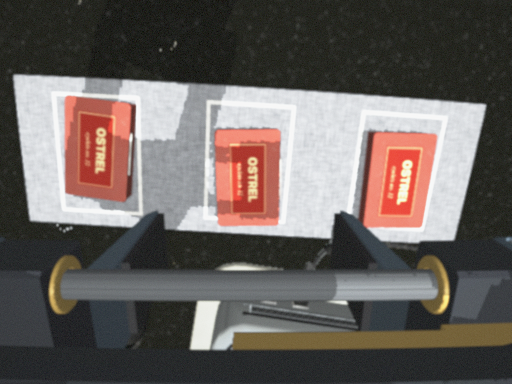

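All three tins stand in their outlines; the middle one, at (247,178), is centred between the fingers (about column 249) and aligned. Descending.

send_rows(
  targets=[
    [[0, 0, 0, 0, -0.003, -0.1, -1], [0, 0, 0, 0, 0, -0.19, -1], [0, 0, 0, 0, 0, -0.19, -1], [0, 0, 0, 0, 0, -0.15, -1], [0, 0, 0, 0, 0, -0.07, -1], [0, 0, 0, 0, 0, -0.06, -1], [0, 0, 0, 0, 0, -0.035, -1], [0, 0, 0, 0, 0, 0, -1], [0, 0, 0, 0, 0, 0, -1]],
  ],
)

```text
time_s: 10.3
ee_pos: [577.7, -125.4, 7.0]
ee_rot: [-180.0, 0.1, -169.7]
force: [0.2, 0.4, -0.2]
gripper_width: 91.4
gripper_force: 0.0
```

send_rows(
  targets=[
    [[0, 0, 0, 0, 0, 0, 1], [0, 0, 0, 0, 0, 0, 1], [0, 0, 0, 0, 0, 0, 1], [0, 0, 0, 0, 0, 0, 1], [0, 0, 0, 0, 0, 0, 1], [0, 0, 0, 0, 0, 0, 1], [0, 0, 0, 0, 0, 0, 1], [0, 0, 0, 0, 0, 0, 1]],
  ],
)

```text
time_s: 11.1
ee_pos: [577.1, -125.4, 6.5]
ee_rot: [180.0, 0.0, -169.7]
force: [-0.6, 0.1, 3.8]
gripper_width: 60.6
gripper_force: 30.0
```

send_rows(
  targets=[
    [[0, 0, 0, 0, 0, 0.03, 1], [0, 0, 0, 0, 0, 0.08, 1], [0, 0, 0, 0, 0, 0.1, 1], [0, 0, 0, 0, 0, 0.1, 1], [0, 0, 0, 0, 0, 0.06, 1], [0, 0, 0, 0, 0, 0.03, 1], [0, 0, 0, 0, 0, 0, 1], [0, 0, 0, 0, 0, 0, 1], [0, 0, 0, 0, 0, 0, 1], [0, 0, 0, 0, 0, 0, 1], [0, 0, 0, 0, 0, 0, 1], [0, 0, 0, 0, 0, 0, 1]],
  ],
)

```text
time_s: 12.3
ee_pos: [576.9, -125.4, 85.9]
ee_rot: [180.0, -0.0, -169.7]
force: [-0.3, 0.3, -2.6]
gripper_width: 60.6
gripper_force: 30.0
```

send_rows(
  targets=[
    [[0, 0, 0, 0, 0, 0, 1], [0, 0, 0, 0, 0, 0, 1], [0, 0, 0, 0, 0, 0, 1], [0, 0, 0, 0, 0, 0, 1], [0, 0, 0, 0, 0, 0, 1]],
  ],
)

```text
time_s: 12.8
ee_pos: [577.0, -125.4, 86.2]
ee_rot: [180.0, -0.0, -169.7]
force: [-0.6, 0.2, -1.5]
gripper_width: 60.3
gripper_force: 30.0
```

```bash
python3 wt.py l2
```

```text
13.2 [ 577.01619091 -125.43285862   86.17768371] [ 1.79994019e+02 -7.15726488e-04 -1.69697544e+02] 60.33904982523227 F [ 0.09954749  0.03584068 -2.47587415] [0.53269635 0.4530479  0.40761624] T [0.05485506 0.01855902 0.00159139]
[ 1.68712682e-03 -4.61321533e+01 -2.06562835e+01 -5.15946583e-02
  5.46890788e-02 -9.03989076e-05]
```

send_rows(
  targets=[
    [[0, 0, 0, 0, 0, -0.05, 1], [0, 0, 0, 0, 0, -0.09, 1], [0, 0, 0, 0, 0, -0.09, 1], [0, 0, 0, 0, 0, -0.07, 1], [0, 0, 0, 0, 0, -0.05, 1], [0, 0, 0, 0, 0, -0.025, 1], [0, 0, 0, 0, 0, -0.01, 1], [0, 0, 0, 0, 0, -0.01, 1], [0, 0, 0, 0, 0, -0.005, 1], [0, 0, 0, 0, 0, 0, 1], [0, 0, 0, 0, 0, 0, 1]],
  ],
)

```text
time_s: 14.3
ee_pos: [577.3, -125.5, 6.6]
ee_rot: [-180.0, 0.0, -169.7]
force: [0.9, 0.2, -2.7]
gripper_width: 60.4
gripper_force: 30.0
```

send_rows(
  targets=[
    [[0, 0, 0, 0, 0, -0.002, 1], [0, 0, 0, 0, 0, -0.002, 1], [0, 0, 0, 0, 0, 0, 1], [0, 0, 0, 0, 0, 0, 1]],
  ],
)

```text
time_s: 14.7
ee_pos: [577.3, -125.5, 6.4]
ee_rot: [-180.0, 0.0, -169.7]
force: [-1.6, 1.2, 5.1]
gripper_width: 60.5
gripper_force: 30.0
```

send_rows(
  targets=[
    [[0, 0, 0, 0, 0, 0, -1], [0, 0, 0, 0, 0, 0, -1], [0, 0, 0, 0, 0, 0, -1], [0, 0, 0, 0, 0, 0, -1], [0, 0, 0, 0, 0, 0, -1], [0, 0, 0, 0, 0, 0.05, -1], [0, 0, 0, 0, 0, 0.15, -1], [0, 0, 0, 0, 0, 0.2, -1], [0, 0, 0, 0, 0, 0.2, -1], [0, 0, 0, 0, 0, 0.2, -1]],
  ],
)

```text
time_s: 15.7
ee_pos: [576.8, -125.4, 167.7]
ee_rot: [-180.0, 0.0, -169.7]
force: [0.7, -0.3, 0.1]
gripper_width: 90.8
gripper_force: 0.0
```

send_rows(
  targets=[
    [[0, 0, -0.02, 0.0, -0.1, 0, -1], [0, 0, -0.024, -0.005, -0.17, 0, -1], [0, 0, -0.024, -0.003, -0.17, 0, -1], [0, 0, -0.024, 0, -0.17, 0, -1], [0, 0, 0, 0, -0.105, 0, -1], [0, 0, 0, 0, 0, 0, -1], [0, 0, 0, 0, 0, 0, -1], [0, 0, 0, 0, 0, 0, -1]],
  ],
)

```text
time_s: 16.5
ee_pos: [575.4, -267.4, 165.7]
ee_rot: [180.0, 0.0, -177.9]
force: [-0.1, -0.1, -0.1]
gripper_width: 91.1
gripper_force: 0.0
```

```bash
python3 look.py w4
```

```text
16.5 [ 575.40736288 -267.39744301  165.67111158] [ 1.79966828e+02  4.95045933e-03 -1.77933031e+02] [-0.13357493 -0.10605543 -0.12656856] 91.13562279815513
top z pct [16.67949939 26.94097686 28.20454885]
[ 216  130   62   94 4348] [array([ 576. , -270.8]), array([91.3, 57.8]), np.float64(1.4)] [ 576.44924963 -269.95937616]
[ 362  135   63   94 3242] [array([ 577.1, -127.8]), array([92.7, 58.5]), np.float64(10.4)] [ 568.34884729 -130.0880201 ]
```

View pics/w4.png

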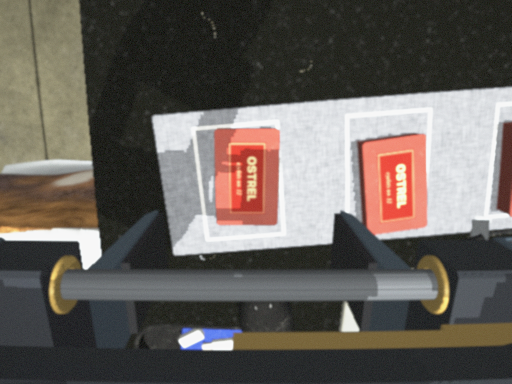

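The right tin at (247,177) is centred and aligned, and the middle one is back in its outline. Descending.

send_rows(
  targets=[
    [[0, 0, 0, 0, -0.008, -0.1, -1], [0, 0, 0, 0, 0, -0.19, -1], [0, 0, 0, 0, 0, -0.19, -1], [0, 0, 0, 0, 0, -0.15, -1], [0, 0, 0, 0, 0, -0.07, -1], [0, 0, 0, 0, 0, -0.06, -1], [0, 0, 0, 0, 0, -0.036, -1], [0, 0, 0, 0, 0, 0, -1], [0, 0, 0, 0, 0, 0, -1]],
  ],
)

```text
time_s: 17.45
ee_pos: [576.2, -270.4, 7.3]
ee_rot: [-179.9, 0.1, -178.0]
force: [0.2, -0.7, 0.3]
gripper_width: 91.2
gripper_force: 0.0
```

send_rows(
  targets=[
    [[0, 0, 0, 0, 0, 0, 1], [0, 0, 0, 0, 0, 0, 1], [0, 0, 0, 0, 0, 0, 1], [0, 0, 0, 0, 0, 0, 1], [0, 0, 0, 0, 0, 0, 1], [0, 0, 0, 0, 0, 0, 1], [0, 0, 0, 0, 0, 0, 1], [0, 0, 0, 0, 0, 0, 1]],
  ],
)

```text
time_s: 18.25
ee_pos: [575.5, -270.1, 6.4]
ee_rot: [180.0, 0.0, -178.0]
force: [-1.8, 0.7, 2.8]
gripper_width: 60.0
gripper_force: 30.0
```

send_rows(
  targets=[
    [[0, 0, 0, 0, 0, 0.03, 1], [0, 0, 0, 0, 0, 0.08, 1], [0, 0, 0, 0, 0, 0.1, 1], [0, 0, 0, 0, 0, 0.1, 1], [0, 0, 0, 0, 0, 0.06, 1], [0, 0, 0, 0, 0, 0.03, 1], [0, 0, 0, 0, 0, 0, 1], [0, 0, 0, 0, 0, 0, 1], [0, 0, 0, 0, 0, 0, 1], [0, 0, 0, 0, 0, 0, 1], [0, 0, 0, 0, 0, 0, 1], [0, 0, 0, 0, 0, 0, 1]],
  ],
)

```text
time_s: 19.45
ee_pos: [575.3, -270.0, 85.9]
ee_rot: [180.0, -0.0, -178.0]
force: [0.3, 1.2, -0.6]
gripper_width: 60.5
gripper_force: 30.0
```

send_rows(
  targets=[
    [[0, 0, 0, 0, 0, 0, 1], [0, 0, 0, 0, 0, 0, 1], [0, 0, 0, 0, 0, 0, 1], [0, 0, 0, 0, 0, 0, 1], [0, 0, 0, 0, 0, 0, 1]],
  ],
)

```text
time_s: 19.95
ee_pos: [575.4, -270.0, 86.2]
ee_rot: [180.0, 0.0, -178.0]
force: [0.1, 0.2, -1.3]
gripper_width: 60.2
gripper_force: 30.0
```

```bash
python3 wt.py l3
```

```text
20.35 [ 575.41223607 -270.01784136   86.16962253] [ 1.79993467e+02 -3.54264100e-04 -1.77978038e+02] 60.35550400024398 F [ 0.21334112  0.09945844 -1.14103923] [0.56956233 0.39629311 0.44245138] T [0.02150496 0.01640099 0.00652998]
[ 1.96533627e-03 -4.93929327e+01 -2.10056216e+01 -5.81311877e-02
  5.13252150e-02  1.90004130e-05]
```

The right tin weighs about 1.1 N, the middle 2.5 N and the left 4.2 N, so the left is the heaviest. Setting the right one back.

send_rows(
  targets=[
    [[0, 0, 0, 0, 0, -0.05, 1], [0, 0, 0, 0, 0, -0.09, 1], [0, 0, 0, 0, 0, -0.09, 1], [0, 0, 0, 0, 0, -0.07, 1], [0, 0, 0, 0, 0, -0.05, 1], [0, 0, 0, 0, 0, -0.025, 1], [0, 0, 0, 0, 0, -0.01, 1], [0, 0, 0, 0, 0, -0.01, 1], [0, 0, 0, 0, 0, -0.005, 1], [0, 0, 0, 0, 0, 0, 1], [0, 0, 0, 0, 0, 0, 1]],
  ],
)

```text
time_s: 21.45
ee_pos: [575.7, -270.1, 6.6]
ee_rot: [-180.0, 0.0, -178.0]
force: [0.6, 0.2, -1.1]
gripper_width: 60.5
gripper_force: 30.0
```

send_rows(
  targets=[
    [[0, 0, 0, 0, 0, -0.002, 1], [0, 0, 0, 0, 0, 0, 1], [0, 0, 0, 0, 0, 0, 1]],
  ],
)

```text
time_s: 21.75
ee_pos: [575.7, -270.1, 6.4]
ee_rot: [-180.0, 0.0, -178.0]
force: [-0.6, 0.7, 3.4]
gripper_width: 60.4
gripper_force: 30.0
```

send_rows(
  targets=[
    [[0, 0, 0, 0, 0, 0, -1], [0, 0, 0, 0, 0, 0, -1], [0, 0, 0, 0, 0, 0, -1], [0, 0, 0, 0, 0, 0, -1], [0, 0, 0, 0, 0, 0, -1], [0, 0, 0, 0, 0, 0.05, -1], [0, 0, 0, 0, 0, 0.15, -1], [0, 0, 0, 0, 0, 0.2, -1], [0, 0, 0, 0, 0, 0.2, -1], [0, 0, 0, 0, 0, 0.2, -1]],
  ],
)

```text
time_s: 22.75
ee_pos: [575.3, -270.0, 168.2]
ee_rot: [-180.0, 0.0, -178.0]
force: [0.4, -0.1, -1.1]
gripper_width: 91.1
gripper_force: 0.0
```

send_rows(
  targets=[
    [[0, 0, 0, 0, 0.085, 0, -1], [0, 0, 0.0095, -0.0125, 0.17, 0, -1], [0, 0, 0.0095, -0.0125, 0.17, 0, -1], [0, 0, 0.0095, -0.0125, 0.17, 0, -1], [0, 0, 0.0095, -0.0125, 0.17, 0, -1], [0, 0, 0.0095, -0.0125, 0.17, 0, -1], [0, 0, 0.0095, -0.0125, 0.17, 0, -1], [0, 0, 0.0095, -0.0125, 0.17, 0, -1], [0, 0, 0.0095, -0.0125, 0.17, 0, -1], [0, 0, 0, 0, 0, 0, -1], [0, 0, 0, 0, 0, 0, -1], [0, 0, 0, 0, 0, 0, -1]],
  ],
)

```text
time_s: 23.95
ee_pos: [555.3, 18.3, 165.7]
ee_rot: [-180.0, -0.0, -171.2]
force: [-0.3, -0.1, 0.7]
gripper_width: 91.3
gripper_force: 0.0
```

```bash
python3 look.py w5
```

```text
23.95 [555.29659218  18.31879608 165.69952293] [-1.79979583e+02 -1.50900166e-02 -1.71163625e+02] [-0.31661322 -0.11315553  0.6903164 ] 91.34725998413064
top z pct [25.67545456 26.96001665 28.16536837]
[  61  129   74   95 5248] [array([ 577.8, -125.4]), array([92.1, 60. ]), np.float64(11.3)] [ 575.40472121 -126.30406762]
[ 218  135   63   87 4025] [array([556.8,  17.8]), array([84.8, 58. ]), np.float64(9.1)] [555.95796936  20.57096489]
```

View pics/w5.png

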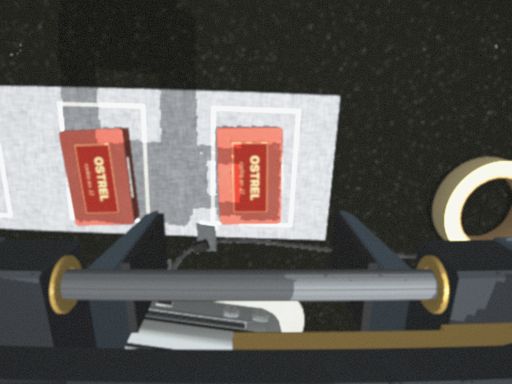

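The left tin at (250,175) is centred and aligned, and the middle tin is in place. Grasping it and lifting to about 200 mm.

send_rows(
  targets=[
    [[0, 0, 0, 0, 0.005, -0.1, -1], [0, 0, 0, 0, 0, -0.19, -1], [0, 0, 0, 0, 0, -0.19, -1], [0, 0, 0, 0, 0, -0.15, -1], [0, 0, 0, 0, 0, -0.07, -1], [0, 0, 0, 0, 0, -0.06, -1], [0, 0, 0, 0, 0, -0.037, -1], [0, 0, 0, 0, 0, 0, -1], [0, 0, 0, 0, 0, 0, -1]],
  ],
)

```text
time_s: 24.9
ee_pos: [556.1, 19.8, 7.0]
ee_rot: [-180.0, 0.1, -171.2]
force: [0.9, 1.0, -0.2]
gripper_width: 91.2
gripper_force: 0.0
```

send_rows(
  targets=[
    [[0, 0, 0, 0, 0, 0, 1], [0, 0, 0, 0, 0, 0, 1], [0, 0, 0, 0, 0, 0, 1], [0, 0, 0, 0, 0, 0, 1], [0, 0, 0, 0, 0, 0, 1], [0, 0, 0, 0, 0, 0, 1], [0, 0, 0, 0, 0, 0, 1], [0, 0, 0, 0, 0, 0, 1]],
  ],
)

```text
time_s: 25.7
ee_pos: [555.6, 19.9, 6.7]
ee_rot: [-180.0, 0.0, -171.1]
force: [-0.5, -1.4, 4.0]
gripper_width: 60.2
gripper_force: 30.0
```

send_rows(
  targets=[
    [[0, 0, 0, 0, 0, 0.03, 1], [0, 0, 0, 0, 0, 0.08, 1], [0, 0, 0, 0, 0, 0.12, 1], [0, 0, 0, 0, 0, 0.14, 1], [0, 0, 0, 0, 0, 0.14, 1], [0, 0, 0, 0, 0, 0.14, 1], [0, 0, 0, 0, 0, 0.14, 1], [0, 0, 0, 0, 0, 0.12, 1], [0, 0, 0, 0, 0, 0.08, 1], [0, 0, 0, 0, 0, 0.03, 1], [0, 0, 0, 0, 0, 0, 1], [0, 0, 0, 0, 0, 0, 1]],
  ],
)

```text
time_s: 26.9
ee_pos: [554.5, 20.0, 208.9]
ee_rot: [180.0, -0.2, -171.1]
force: [-0.3, -0.4, -4.0]
gripper_width: 60.1
gripper_force: 30.0
```

send_rows(
  targets=[
    [[0, 0, 0, 0, 0, 0, 1], [0, 0, 0, 0, 0, 0, 1], [0, 0, 0, 0, 0, 0, 1], [0, 0, 0, 0, 0, 0, 1], [0, 0, 0, 0, 0, 0, 1], [0, 0, 0, 0, 0, 0, 1], [0, 0, 0, 0, 0, 0, 1], [0, 0, 0, 0, 0, 0, 1], [0, 0, 0, 0, 0, 0, 1], [0, 0, 0, 0, 0, 0, 1]],
  ],
)

```text
time_s: 27.9
ee_pos: [555.4, 20.0, 210.4]
ee_rot: [180.0, -0.0, -171.1]
force: [0.4, 0.6, -4.5]
gripper_width: 60.0
gripper_force: 30.0
```

```bash
python3 wt.py l4; python3 -c "
from h import *
im,_=optics.grab_frame('scene'); cv2.imwrite('pics/s2.png',im[:,:,::-1])"
```

```text
28.3 [555.43119211  19.96216347 210.37125457] [ 1.79995762e+02  1.01006567e-03 -1.71136391e+02] 60.065363689669454 F [ 0.12969528 -0.15567455 -4.26201146] [0.44389155 0.47172503 0.40210919] T [ 0.04962268  0.02047459 -0.00196473]
[-1.15734274e-03 -4.17419994e+01 -2.45553839e+01 -4.23600466e-02
  7.55773368e-02 -9.71702633e-06]
```

View pics/s2.png

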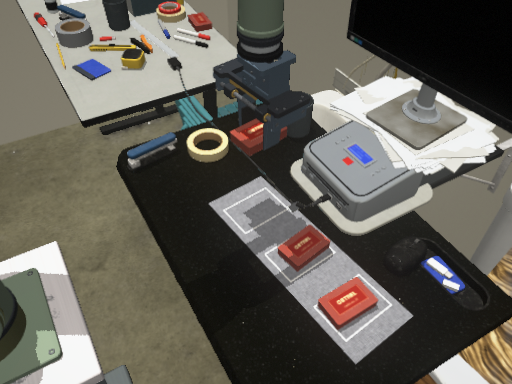

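The left tin is held level at about (262,135). The middle and right tins are in their places at (305,245) and (347,300), and the bystanders are untouched.

```bash
python3 -c "
from workcell import env
print(env.job_done())"
```

```text
the job is handed in; nothing more can be done
None
```

I lifted all three tins in order; the left is the heaviest (about 4.2 N, against 2.5 N middle and 1.1 N right), and I handed the job in with it held level and still about 20 cm up, the other two back on their places and the tape, loupe and stapler not touched.

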